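# Snap the blue roller rest over

## Task

A wax tube is about to be laid up for carving: push the sprung rest with the blue roller over, past upright, until it snaps fully down onto its other stop, at the end of its base plate with the white stripe. Leave the rest with the red roller parked as it is.

Things in the scene. Friction and masses are not known exactly. Their poses are not given: they have to be found in the camera images.
- blue_base: grey plate 130 x 80 x 10 mm (x, y, z) fixed to the bench, carrying the blue rest; white stripe across its +x end. Origin: centre of the underside; z up. Hinge along y, 30 mm above the origin, between steel cheeks 42 mm high, 24 mm each way in x. Parked, the rest's roller is centred 46 mm to -x, 76 mm up; upright it reaches 103 mm up.
- blue_rest (a joint): hinge of the rest with the blue roller (free-turning, 16 mm thick, 64 mm long along y, centred 65 mm from the hinge on a 14 mm wide steel arm), rad: 0 parked, leaning 45 deg to the base's -x; 0.785 upright; 1.571 in use, leaning 45 deg to +x. A spring drives it from upright to the nearer stop: a level push on the roller takes 3 to 5 N at first, falling to 0 at upright; beyond, it snaps over alone.
- red_base: base plate of the red rest: same as blue_base (size, origin, axes, hinge), fixed elsewhere on the bench at its own yaw.
- red_rest (a joint): hinge of the rest with the red roller, otherwise the same as the blue one, rad: 0 parked (leave it there), 1.571 in use.
Things that resemble listed ones, but are neither listed nor needed, are in the scene too. What is shaped like the red_base but brown or turquoise is not meant.

How it is judged (in metres and radians):
At the end, for the whole second after the job is handed in: The blue rest lies at its in-use stop (within 10 degrees) and is at rest; the red rest is still parked (within 10 degrees of its stop) (value of joint blue_rest above 1.396 rad and velocity of joint blue_rest below 0.1 rad/s and value of joint red_rest below 0.17 rad); the robot touches nothing.
It fails at once if the red rest is pushed more than 25 degrees off its parked stop (value of joint red_rest above 0.44 rad).
It also fails if it takes over 32 s, if anything falls off the work surface, if the arm or the gripper's body presses on something with over 40 N, if the wrist force passes 120 N, or if a joint passes its speed limit or range.

## Robot

A 7-joint arm with a two-finger parallel gripper is mounted at the origin on the work surface. World frame = base frame: x ahead of the robot, y to its left, z up, the work surface at z = 0. Lengths are in mm, angles in rad, forces in N, time in s.
With the tool pointing down it reaches from about 400 to 875 mm from the base axis. Payload 4.4 kg.
Tool frame: the origin (TCP) lies at the very end of the fingers, on their centre line; the grasp point (between the pads) lies 19 mm behind it; z points along the fingers, y is the line along which they close (so a half turn about z gives the same grasp; the last joint's range is limited). The gripper opens to 85 mm and grips with 20 to 120 N. Pads are 22 mm wide; open, the fingers measure 114 mm over their backs; the gripper's body (76 mm by 85 mm) begins 54 mm behind the grasp point. The pads swing forward as they close: fully open they stand 13 mm farther back than shut.
Start: joints at [-1.378, 0.628, 0.038, 1.517, -0.027, 0.996, -0.02], TCP at [166.323, 628.374, 231.313] pointing down, gripper open.
Joint ranges: [-3.06, 3.06], [-0.37, 2.12], [-1.25, 1.32], [0.18, 2.47], [-1.1, 4.24], [0.23, 1.98], [-2.94, 2.94]. Speed limits (rad/s): [2.57, 2.57, 3.14, 3.14, 3.14, 3.14, 3.14].

## Interface

Orientations are given as [roll, pitch, yaw] about the fixed x, y, z axes, in that order (R = Rz(yaw) Ry(pitch) Rx(roll)).
In Python, from cell import ctrl gives the robot as it stands.
- The arm moves only by the tool step_arm, never from a script. Its argument "series" is a list that holds one entry, the list of rows, each a list of 7 numbers: the turn, a rotation vector about the tool's x, y, z as a fraction of full scale, then the shift along the tool's x, y, z as a fraction of full scale, then the closure, from 0 (fully open) to 1 (shut). In form: [[[ax, ay, az, tx, ty, tz, gripper], ...]]. A call has 1 to 12 rows; each row shifts and turns the commanded pose from where the row before left it, along the tool's axes as they then stand; what a row does not reach is not made up. Full scale, the value 1, is 150 mm for a shift and 45 degrees for a turn. A row lasts 1/10 s, in which the tool goes at most 50 mm and 8.59 degrees, less where a joint would pass 70% of its speed; a pose out of reach is approached as far as the arm can. A call with a number of a shift or a turn outside -1 to 1 is refused whole. A call with a gripper value outside its range is refused whole. The fingers move at their own pace and stop on an object; the grip force is fixed at half the most. Time passes only in rows, so rows that do not move let the fingers close. It gives the time, the measured TCP pose, the force, the opening and the grip force at its end, in the units of the state.
- ctrl.read_state(): the state, without advancing time (a new reading comes with each control period).
- ctrl.get_image(name): name is "scene" or "top" or "wrist"; returns a dict with "img" (420x560x3 uint8, red, green, blue), "fx", "fy", "cx", "cy" (pixels), "R" (3x3) and "t" (3): a world point X has camera coordinates R X + t. Camera axes: x right, y down, z forward; pixel columns grow to the right and rows downward; lengths in mm; the calibration is good to about 2 mm. A picture is of the moment at which its call begins. There is no depth.
- ctrl.finish_job(): hands the job in; it is judged then, once.
Trained networks look in a picture, given as the dict that the camera call returned (one of the last four; its "shot" number tells which), for a name from the list of things; names that differ only in an ending like _2 or _b are one class to them, and where a whole thing is asked for, a point or a joint stands for the part that bears it (a point fixed in the world has none). Each returns a list of dicts, best first, with "score" (0 to 1); they miss things now and then, are a little off and sometimes report something else, mostly with a low value. They report only what shows in the picture. A call takes as long as a camera call. They do not tell look-alikes from the thing itself.
- ctrl.recognise(picture, thing): "centre" ([column, row] in pixels, amid what is visible of it).
The state is a dict: "clock": time; "qpos": joint angles; "qd": joint speeds; "tau": joint torques, N m; "eef_pos": TCP position; "tool_rot": TCP orientation; "force": force on the tool from outside, world axes, zero at the start; "torque": the same for the moment, N m; "width": finger opening in mm; "gripper_force": force on a finger pad.
Only numpy, scipy, OpenCV 4.12 (cv2) and the standard library are available. Lean on these libraries where they do the work, as an engineer would, in place of code of your own. Each camera call takes 0.05 s, during which the arm holds its last target. There are 200 camera calls.

## Working session

There is one attempt and no reset: what is moved stays moved. The work goes in short steps, Python scripts to look and compute and a tool call to move; the robot and the scene stay as the last step left them, time stands still between calls to the robot, and variables do not carry over. Pictures are saved under pics/ and viewed, at most 10 in all, crops included, and the job is handed in when it is done.

Besides the shell and the picture viewer there is one more tool, called after "Request:" as name([rows], argument=value, ...), one row to a line, values as JSON. step_arm: Moves the arm, as the interface text tells. Shift numbers are shares of 150 mm and turn numbers shares of 45 degrees, none past 1 either way. Its arguments: {"type":"object","properties":{"series":{"type":"array","items":{"type":"array","items":{"type":"array","items":{"type":"number","minimum":-1,"maximum":1}}}}},"required":["series"]}

```bash
mkdir -p pics; python3 - <<'E'
from cell import ctrl
import cv2,numpy as np,pickle
ims=[]
for n in("top","scene"):
    p=ctrl.get_image(n);cv2.imwrite(f"pics/{n}1.png",p["img"][:,:,::-1]);ims.append(p)
    for t in("blue_base","blue_rest","red_base","red_rest"):
        print(n,t,[(np.round(d["centre"]).tolist(),round(d["score"],2)) for d in ctrl.recognise(p,t)])
pickle.dump(ims,open("ims.pkl","wb"))
s=ctrl.read_state();print(s["clock"],s["eef_pos"],s["tool_rot"],s["force"])
E
```

```text
top blue_base [([399.0, 175.0], 0.67)]
top blue_rest [([399.0, 182.0], 0.9)]
top red_base [([265.0, 175.0], 0.85), ([392.0, 287.0], 0.7), ([142.0, 227.0], 0.69), ([168.0, 128.0], 0.57)]
top red_rest [([252.0, 189.0], 0.85), ([391.0, 302.0], 0.8), ([112.0, 229.0], 0.76), ([152.0, 132.0], 0.68), ([170.0, 128.0], 0.55)]
scene blue_base [([210.0, 267.0], 0.58)]
scene blue_rest [([209.0, 231.0], 0.61)]
scene red_base [([395.0, 202.0], 0.91), ([300.0, 217.0], 0.78), ([165.0, 210.0], 0.63)]
scene red_rest [([392.0, 172.0], 0.96), ([307.0, 184.0], 0.82), ([161.0, 180.0], 0.8), ([352.0, 131.0], 0.79), ([210.0, 267.0], 0.33)]
0.5 [166.34491794 628.34463217 231.27314454] [-3.14152726e+00 -3.57902984e-05  2.88271991e+00] [ 1.08901091 -0.8508772   0.62473322]
```

View pics/top1.png

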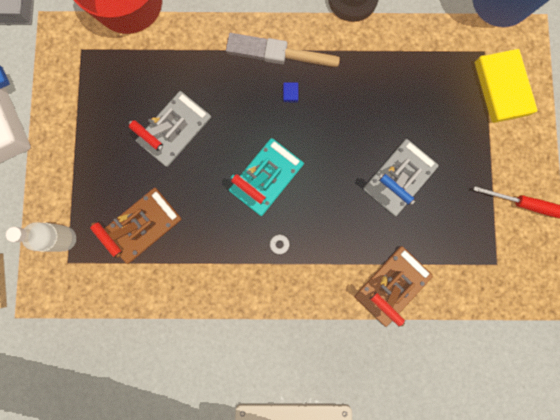

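View pics/scene1.png

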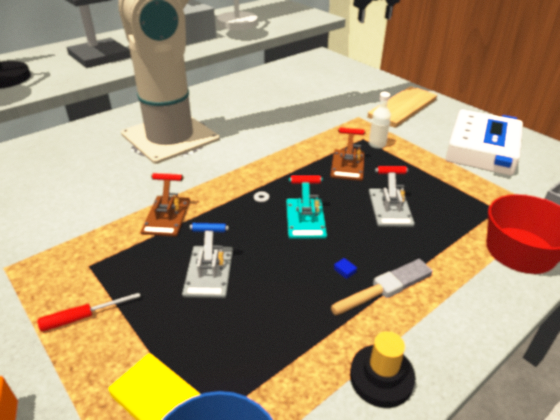

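The top view shows one blue roller on a grey plate at (399,178), with its white stripe at the upper right (421,154). Other things that could be confused with it:
- the blue cube at (290,92)
- turquoise rest at (266,177)
- brown rests at (136,226) and (393,287)
- grey plate with the red roller at (172,128), which is the real red rest

I choose (399,178) and will check it in a close crop.

```bash
cat > h.py <<'E'
import numpy as np
def ray(p,uv,z):
    R=np.array(p["R"]);t=np.array(p["t"]);c=-R.T@t
    d=R.T@np.array([(uv[0]-p["cx"])/p["fx"],(uv[1]-p["cy"])/p["fy"],1])
    return c+d*(z-c[2])/d[2]
def proj(p,X):
    c=np.array(p["R"])@X+np.array(p["t"]);return np.array([p["fx"]*c[0]/c[2]+p["cx"],p["fy"]*c[1]/c[2]+p["cy"]])
E
python3 - <<'E'
import pickle,cv2,numpy as np
from h import *
ims=pickle.load(open("ims.pkl","rb"))
p=ims[0]
im=p["img"].astype(int);r,g,b=im[...,0],im[...,1],im[...,2]
def comp(m,box):
    x0,y0,x1,y1=box;mm=np.zeros(m.shape,np.uint8);mm[y0:y1,x0:x1]=m[y0:y1,x0:x1]
    n,l,s,c=cv2.connectedComponentsWithStats(mm);k=1+np.argmax(s[1:,4])
    return cv2.minAreaRect(np.argwhere(l==k)[:,::-1].astype(np.float32)),s[k,4]
for nm,m,box,z in(("roller",(b>r+50)&(b>g+30),(350,130,450,225),76),("stripe",(r>225)&(b>215),(350,130,450,225),10),
                ("redroller",(r>g+80),(120,110,170,155),76),("redstripe",(r>225)&(b>215),(150,80,215,130),10)):
    rc,a=comp(m,box);q=cv2.boxPoints(rc);w=np.array([ray(p,u,z)[:2] for u in q])
    print(nm,a,np.round(q).tolist(),"centre",w.mean(0).round(1),"edges",np.round([w[1]-w[0],w[2]-w[1]],1).tolist())
a=cv2.resize(p["img"][130:225,350:450],(400,380),interpolation=cv2.INTER_CUBIC)
s=cv2.resize(ims[1]["img"][205:305,165:255],(342,380),interpolation=cv2.INTER_CUBIC)
cv2.imwrite("pics/crop.png",np.hstack([a,s])[:,:,::-1])
E
```

```text
roller 320 [[379.0, 180.0], [385.0, 173.0], [414.0, 198.0], [409.0, 204.0]] centre [ 480.4 -176. ] edges [[11.7, -9.9], [-42.1, -48.8]]
stripe 149 [[406.0, 146.0], [409.0, 142.0], [433.0, 163.0], [430.0, 166.0]] centre [ 558.2 -241.7] edges [[7.1, -6.0], [-39.0, -44.5]]
redroller 330 [[127.0, 126.0], [133.0, 119.0], [162.0, 142.0], [155.0, 150.0]] centre [574.8 260.1] edges [[13.3, -10.1], [-41.8, -50.6]]
redstripe 138 [[179.0, 98.0], [182.0, 95.0], [205.0, 113.0], [202.0, 117.0]] centre [651.8 193.1] edges [[7.3, -5.4], [-36.7, -44.8]]
```

View pics/crop.png

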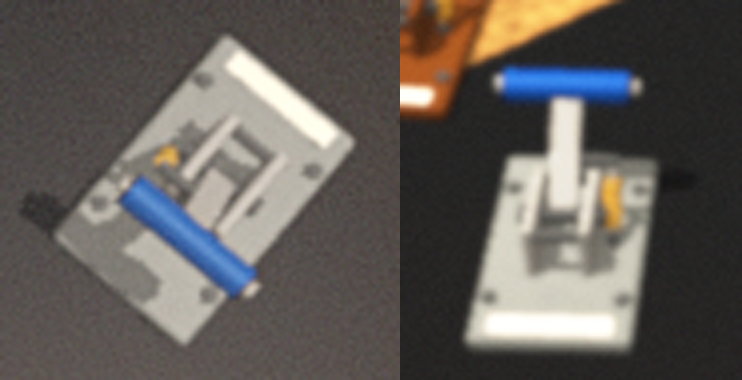

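The crop confirms it: blue roller on a grey plate, parked on the side away from the white stripe. The plate's x-axis points along yaw of about -40.5°, with the origin near (515,-206). I'll shut the gripper, align the tool's x to this axis, and travel high towards a point behind the roller.

Request:
step_arm([
  [[0,0,0.19,0,0,0,1],[0,0,0.19,0,0,0,1],[0,0,0.19,0,0,0,1],[0,0,0,-0.3,-0.05,0,1],[0,0,0,-0.3,-0.05,0,1],[0,0,0,-0.3,-0.05,0,1],[0,0,0,-0.3,-0.05,0,1],[0,0,0,-0.3,-0.05,0,1],[0,0,0,-0.3,-0.05,0,1],[0,0,0,-0.3,-0.05,0,1],[0,0,0,-0.3,-0.05,0,1],[0,0,0,0,0,0,1]],
])

```text
clock: 1.7
eef_pos: [406.6, 342.2, 231.9]
tool_rot: [-3.142, 0.005, 2.424]
force: [0.2, 0.1, 0.6]
width: -0.3
gripper_force: 0.0
```

Request:
step_arm([
  [[0,0,0,-0.24,-0.15,0,1],[0,0,0,-0.24,-0.15,0,1],[0,0,0,-0.24,-0.15,0,1],[0,0,0,-0.24,-0.15,0,1],[0,0,0,-0.24,-0.15,0,1],[0,0,0,-0.24,-0.15,0,1],[0,0,0,-0.15,-0.23,0,1],[0,0,0,-0.15,-0.23,0,1],[0,0,0,-0.15,-0.23,0,1],[0,0,0,-0.15,-0.23,0,1],[0,0,0,-0.13,-0.21,0,1],[0,0,0,0,0,0,1]],
])

```text
clock: 2.9
eef_pos: [450.2, -99.2, 231.7]
tool_rot: [-3.14, 0.002, 2.426]
force: [-0.5, 0.2, -0.9]
width: 0.3
gripper_force: 0.0
```

```bash
python3 - <<'E'
from cell import ctrl
import numpy as np
from scipy.spatial.transform import Rotation as Ro
s=ctrl.read_state();R=Ro.from_euler("xyz",s["tool_rot"]).as_matrix()
u=np.array([.762,-.648,0])
print(s["clock"],s["eef_pos"],s["tool_rot"])
for a,z in((-95,62),(8,62)):
    T=np.array([515.5,-205.8,0])+a*u;T[2]=z
    print(a,z,(R.T@(T-s["eef_pos"])/150).round(3))
E
```

```text
2.9 [450.20394587 -99.24377563 231.73703221] [-3.13987886e+00  2.19426449e-03  2.42641773e+00]
-95 62 [-0.159 -0.256  1.132]
8 62 [-0.845 -0.248  1.134]
```

Request:
step_arm([
  [[0,0,0,-0.08,-0.128,0,1],[0,0,0,-0.08,-0.128,0,1],[0,0,0,0,0,0,1],[0,0,0,0,0,0.25,1],[0,0,0,0,0,0.25,1],[0,0,0,0,0,0.25,1],[0,0,0,0,0,0.2,1],[0,0,0,0,0,0.18,1],[0,0,0,0,0,0,1],[0,0,0,0,0,0,1]],
])

```text
clock: 3.9
eef_pos: [444.7, -137.6, 61.9]
tool_rot: [3.141, -0.001, 2.436]
force: [-0.3, -0.1, 0.5]
width: -0.1
gripper_force: 0.0
```

```bash
python3 - <<'E'
from cell import ctrl
import numpy as np,cv2
from scipy.spatial.transform import Rotation as Ro
s=ctrl.read_state();R=Ro.from_euler("xyz",s["tool_rot"]).as_matrix()
u=np.array([.762,-.648,0])
print(s["clock"],s["eef_pos"],s["tool_rot"])
T=np.array([515.5,-205.8,0])+8*u;T[2]=62
print((R.T@(T-s["eef_pos"])/150).round(3))
a=ctrl.get_image("top")["img"][110:250,330:480];b=ctrl.get_image("scene")["img"][150:310,120:290]
cv2.imwrite("pics/b.png",np.hstack([cv2.resize(a,(400,373)),cv2.resize(b,(396,373))])[:,:,::-1])
E
```

```text
3.9 [ 444.73157384 -137.58027991   61.92044104] [ 3.14134929e+00 -9.92408488e-04  2.43616613e+00]
[-0.707 -0.04  -0.001]
```

View pics/b.png

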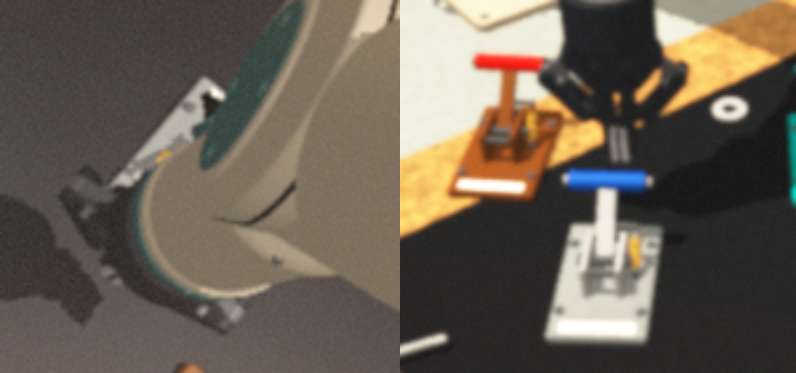

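The fingers are at scene-crop (618,145), just behind the blue roller at (605,180), and nothing is touching. Now a level push along the plate's x-axis.

Request:
step_arm([
  [[0,0,0,-0.06,-0.04,0,1],[0,0,0,-0.06,0,0,1],[0,0,0,-0.06,0,0,1],[0,0,0,-0.06,0,0,1],[0,0,0,-0.06,0,0,1],[0,0,0,-0.06,0,0,1],[0,0,0,-0.06,0,0,1],[0,0,0,-0.06,0,0,1],[0,0,0,-0.06,0,0,1],[0,0,0,-0.06,0,0,1],[0,0,0,-0.06,0,0,1],[0,0,0,0,0,0,1]],
])

```text
clock: 5.2
eef_pos: [517.5, -208.9, 62.0]
tool_rot: [3.141, 0.003, 2.435]
force: [-0.3, -0.8, -0.3]
width: 0.3
gripper_force: 0.0
```

```bash
python3 - <<'E'
from cell import ctrl
import cv2
s=ctrl.read_state();print(s["clock"],s["eef_pos"],s["force"])
cv2.imwrite("pics/c.png",cv2.resize(ctrl.get_image("scene")["img"][150:310,120:290],(510,480))[:,:,::-1])
E
```

```text
5.2 [ 517.52676779 -208.87082622   61.99702386] [-0.26703515 -0.81562355 -0.28846331]
```

View pics/c.png

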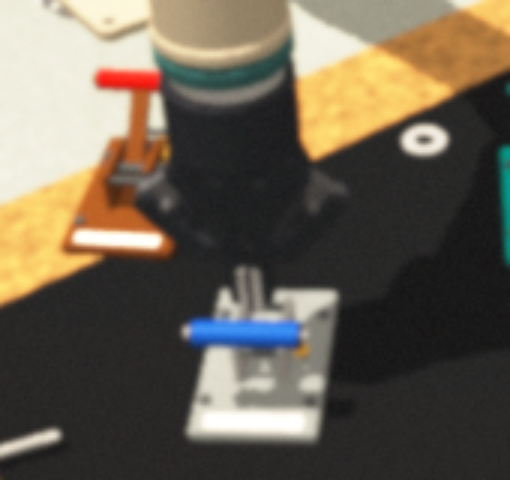

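The rest has snapped over: the roller at (243,332) now leans towards the white stripe, and the wrist force is about zero. I'll back off, rise, and check.

Request:
step_arm([
  [[0,0,0,0.1,0,0,1],[0,0,0,0.2,0,0,1],[0,0,0,0.2,0,0,1],[0,0,0,0.2,0,0,1],[0,0,0,0,0,-0.25,1],[0,0,0,0,0,-0.25,1],[0,0,0,0,0,-0.25,1],[0,0,0,0,0,-0.25,1],[0,0,0,0,0.3,0,1],[0,0,0,0,0.3,0,1],[0,0,0,0,0.3,0,1],[0,0,0,0,0,0,1]],
])

```text
clock: 6.45
eef_pos: [527.2, -29.6, 211.7]
tool_rot: [3.137, 0.0, 2.445]
force: [-0.4, 0.3, 0.1]
width: -0.1
gripper_force: 0.0
```

```bash
python3 - <<'E'
from cell import ctrl
import cv2,numpy as np
from h import *
s=ctrl.read_state();print(s["clock"],s["eef_pos"],s["force"])
p=ctrl.get_image("scene");im=p["img"].astype(int)
m=((im[...,2]>im[...,0]+50)&(im[...,2]>im[...,1]+30));y,x=np.nonzero(m[200:310,160:260]);print("blue px",x.mean()+160,y.mean()+200)
for a in(46,40,30,-46):
    z=30+(65**2-a*a)**.5;print(a,proj(p,np.array([515.5+.762*a,-205.8-.648*a,z])).round(1))
cv2.imwrite("pics/d.png",p["img"][:,:,::-1])
E
```

```text
6.45 [527.19367276 -29.64474696 211.73316372] [-0.42394104  0.34713576  0.11498041]
blue px 200.71515151515152 260.6363636363636
46 [200.8 261.7]
40 [201.  257.1]
30 [201.5 250.6]
-46 [207.6 227.9]
```

View pics/d.png

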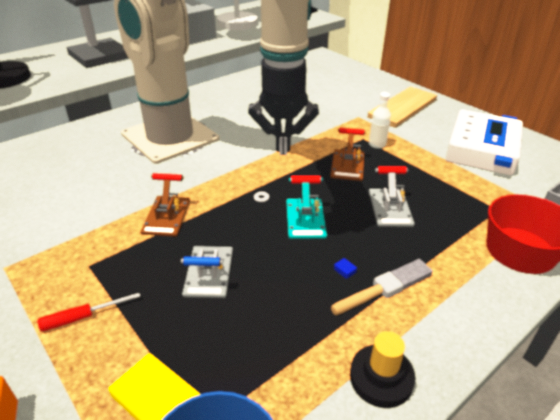

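The blue roller is at (201,261), which matches the in-use stop (predicted (201,262)). The red rest at (392,172) is still parked, and the arm is clear of everything.

```bash
python3 -c "
from cell import ctrl
print(ctrl.finish_job())"
```

```text
the job is handed in; nothing more can be done
None
```

The blue rest is snapped down at its in-use stop by the white stripe, the red rest is still parked, and the job was handed in with the arm clear at about 6.5 s; the hand-in returned no verdict.

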